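Move the slide carrier to the light box with the spatula

ROBOT

A 6-joint arm with a two-finger parallel gripper is mounted at the origin on the work surface. World frame = base frame: x ahead of the robot, y to its left, z up, the work surface at z = 0. Lengths are in m, angles in rad, forces in N, time in s.
With the tool pointing down it reaches from about 0.325 to 1 m from the base axis. Payload 5.1 kg.
Tool frame: the origin (TCP) lies between the finger pads; the fingertips stand 14 mm ahead of it and the grasp point (between the pads) lies 5 mm behind it; z points along the fingers, y is the line along which they close (so a half turn about z gives the same grasp; the last joint's range is limited). The gripper opens to 85 mm and grips with 20 to 120 N. Pads are 22 mm wide; open, the fingers measure 114 mm over their backs; the gripper's body (76 mm by 85 mm) begins 54 mm behind the grasp point. The pads swing forward as they close: fully open they stand 13 mm farther back than shut.
Start: joints at [-0.083, 0.124, 1.65, -0, 1.367, -0.083], TCP at [0.65, -0, 0.245] pointing down, gripper open.
Joint ranges: [-2.61, 2.61], [-1.02, 2.33], [0.03, 2.71], [-1.35, 4.49], [0.32, 2.68], [-2.91, 2.91]. Speed limits (rad/s): [2.57, 2.57, 3.14, 3.14, 3.14, 3.14].

INTERFACE

Orientations are given as [roll, pitch, yaw] about the fixed x, y, z axes, in that order (R = Rz(yaw) Ry(pitch) Rx(roll)).
In Python, from workcell import read_state, read_camera, job_done gives the robot as it stands.
- The arm moves only by the tool servo_tool, never from a script. Its argument "moves" is a list of rows, each a list of 6 numbers: the shift along the tool's x, y, z each as a share of 20 cm, from -1 to 1, then the turn, a rotation vector about the tool's x, y, z each as a share of 30 degrees, from -1 to 1. In form: [[dx, dy, dz, rx, ry, rz], ...]. A call has 1 to 8 rows; each row shifts and turns the commanded pose from where the row before left it, along the tool's axes as they then stand; what a row does not reach is not made up. A row lasts 1/12 s, in which the tool goes at most 41.7 mm and 7.16 degrees, less where a joint would pass 70% of its speed; a pose out of reach is approached as far as the arm can. A call with a number of a shift or a turn outside -1 to 1 is refused whole. A call with a gripper value outside its range is refused whole. "jaw" is the opening, from 0 (shut) to 1 (fully open), set as the call begins (left out, the last holds). The fingers move at their own pace and stop on an object; the grip force is fixed at half the most. Time passes only in rows, so rows that do not move let the fingers close. It gives the time, the measured TCP pose, the force, the opening and the grip force at its end, in the units of the state.
- read_state(): the state, without advancing time (a new reading comes with each control period).
- read_camera(name): name is "scene" or "side" or "wrist"; returns a dict with "color" (384x512x3 uint8, blue, green, red), "z_map" (384x512 float32, m along the optical axis (not along the pixel's ray), 0 where there is no reading), "fx", "fy", "cx", "cy" (pixels), "world_to_cam" (4x4, takes a point from world to camera coordinates). Camera axes: x right, y up, looking along -z (the intrinsics and any distortion apply to the point x, -y, -z); pixel columns grow to the right and rows downward; lengths in m; the calibration is good to about 2 mm. A picture is of the moment at which its call begins.
- job_done(): hands the job in; it is judged then, once.
The state is a dict: "clock": time; "joint_pos": joint angles; "dq": joint speeds; "joint_torque": joint torques, N m; "position": TCP position; "orientation": TCP orientation; "force": force on the tool from outside, world axes, zero at the start; "wrist_torque": the same for the moment, N m; "finger_gap": opening from 0.0 (shut) to 1.0 (fully open); "finger_force": force on a finger pad.
Only numpy, scipy, OpenCV 4.12 (cv2) and the standard library are available. Lean on these libraries where they do the work, as an engineer would, in place of code of your own. Each camera call takes 0.05 s, during which the arm holds its last target. There are 200 camera calls.

TASK

Take the spatula from its tool tray, slide its blade under the flat slide carrier in the drying tray and lift the carrier clear on the blade; do not touch the carrier with the gripper or tip it, and feel your way lightly: never press or shove hard against the tray or the light box. Set it down gently, fully inside the three fences of the light box, standing flat on its feet, and draw the blade out. Then lay the spatula flat back in its own wide compartment of the tool tray, the way it lay, and leave the other things where they are.

Things in the scene. Friction and masses are not known exactly. Their poses are not given: they have to be found in the camera images.
- carrier: aluminium slide carrier, four glass slides on it: plate 110 x 110 x 5 mm on four rubber feet 3.5 mm high (10 mm across, centred 46 mm from the middle in x and y): a 3.5 mm gap under it, 82 mm wide between the feet. Origin: centre, at the level of the feet's undersides; z up. About 0.18 kg, too wide to grip. Starts in the drying tray, -x edge to the open side, 4 to 9 mm short of the rear fence.
- tray: grey plastic drying tray, open towards its -x side: floor 200 x 156 mm (x from -135 to +65 mm), 6 mm thick; rear fence with its inner face at x = +64 mm, side fences with inner faces at y = -72 and +72 mm from x = -60 to +64 mm, all 10 mm above the floor. Fixed. Origin: on the table, under the middle of the carrier's place.
- tray_floor (a point): point on the upper face of the drying tray's floor, straight above the tray's origin (6 mm up); the axes are the tray's.
- lightbox: white plastic LED light box 210 x 180 mm, 24 mm high (x from -135 to +75 mm), with three low aluminium fences on top, open towards its -x side. Fixed. Origin: on the table, under the middle of the pocket.
- pocket (a point): middle of the pocket on the light box's upper face (24 mm above the table), axes of the light box. Fences 8 mm high: rear inner face at x = +63 mm, side inner faces at y = -64 and +64 mm from x = -55 to +63 mm. The carrier must stand here, its sides along the fences (any way round); flat surface before it to x = -135 mm.
- spatula: cranked spatula: steel blade 90 (x) x 64 x 2 mm; an 8 mm neck rises from x = -40 mm (stops an item there) to a black handle, x -175 to -63 mm, 16 mm wide (y), 25 to 47 mm above the blade's underside; a foot at x = -171 mm, down to the blade's level, keeps it level. Origin: centre of the blade's underside; x to the blade's tip, z up. About 0.13 kg.
- spatula_grip (a point): grip point in the handle, at (-95, 0, 36) mm in the spatula's frame: pinch across y, from above.
- spatula_tip (a point): middle of the blade's front edge at its underside, at (45, 0, 0) mm in the spatula's frame.
- tooltray: pale wooden tool tray 256 x 156 mm, floor 4 mm thick, walls 12 mm high in all, with two compartments along x: a wide one (248 x 93 mm, y from -74 to +17 mm) for the spatula and a narrow one (248 x 53 mm, on the +y side) with a brush. Fixed. Origin: on the table under its centre.
- slot (a point): in the wide compartment of the tool tray, on its floor, axes of the tool tray: the place of the spatula's origin when it lies in the middle of the compartment, tip to +x.
- brush: brush 170 mm long, lying in the narrow compartment (leave alone).
- jar: tall glass specimen jar, 72 mm across, 120 mm high, origin under its centre (leave alone).
- jar_low: low glass jar, 60 mm across, 85 mm high, origin under its centre (leave alone).
- dish: closed clear Petri dish, 90 mm across, 14 mm high, origin under its centre (leave alone).
- slidebox: wooden slide box 100 x 85 x 30 mm, origin under its centre (leave alone).
- weight: small brass weight, 36 mm across, 45 mm high, origin under its centre (leave alone).

How it is judged:
On the way, in this order (a step that is already met when the one before it is completed fails the run):
1. the carrier is lifted clear of the drying tray, carried by the spatula alone (z of carrier in the frame of tray_floor above 0.025 m and contact force between spatula and carrier above 0.5 N and contact force between carrier and tray below 0.05 N), for 0.3 s.
2. the carrier stands flat between the light box's fences and the spatula no longer touches it (x of carrier in the frame of pocket between -0.022 and 0.012 m and y of carrier in the frame of pocket between -0.012 and 0.012 m and z of carrier in the frame of pocket between -0.003 and 0.003 m and angle between carrier's own z axis and vertical below 0.05 rad and contact force between carrier and lightbox above 0.5 N and contact force between carrier and spatula below 0.05 N), for 0.2 s.
At the end, for the whole second after the job is handed in: Carrier at rest on its feet on the light box, clear of the spatula: within 12 mm of the pocket middle in y, -22 to +12 mm in x, 3 mm in z, tilt < 0.05 rad. Spatula at rest in its slot: within 20 mm in x, 18 in y, 3 in z, aligned within 0.15 rad, tilt < 0.05 rad (all of step 2 and x of spatula in the frame of slot between -0.02 and 0.02 m and y of spatula in the frame of slot between -0.018 and 0.018 m and z of spatula in the frame of slot between -0.003 and 0.003 m and angle between spatula's own z axis and vertical below 0.05 rad and angle between the x axis of spatula and the x axis of tooltray, either way round below 0.15 rad and linear speed of each of spatula, carrier below 0.02 m/s); the robot touches nothing.
It fails at once if the gripper or arm touches the carrier (contact force between any of the fingers, the arm and carrier above 0.5 N).
It fails at once if the carrier is tipped by more than 0.4 rad (angle between carrier's own z axis and vertical above 0.4 rad).
It fails at once if the carrier is dropped or pressed on the light box with more than 30 N (contact force between carrier and lightbox above 30 N).
It fails at once if the spatula or the carrier is pressed on the drying tray or the light box with more than 40 N (contact force between any of spatula, carrier and tray above 40 N or contact force between spatula and lightbox above 40 N).
It fails at once if a bystander is moved by more than 25 mm (distance of any of brush, jar, jar_low, dish, slidebox, weight from where it was at the start of the episode above 0.025 m).
It also fails if it takes over 66 s, if anything falls off the work surface, if the arm or the gripper's body presses on something with over 40 N, if the wrist force passes 120 N, or if a joint passes its speed limit or range.

## Working session

There is one attempt and no reset: what is moved stays moved. The work goes in short steps, Python scripts to look and compute and a tool call to move; the robot and the scene stay as the last step left them, time stands still between calls to the robot, and variables do not carry over. Pictures are saved under pics/ and viewed, at most 10 in all, crops included, and the job is handed in when it is done.

Besides the shell and the picture viewer there is one more tool, called in YAML: its name, and indented under it one key for each argument. servo_tool: Moves the arm, as the interface text tells. Shift numbers are shares of 20 cm and turn numbers shares of 30 degrees, none past 1 either way. Its arguments: {"type":"object","properties":{"moves":{"type":"array"},"jaw":{"type":"number"}},"required":["moves"]}

```bash
ls; mkdir -p pics
python3 - <<'E'
from workcell import *
import cv2,numpy as np
s=read_state();print(s)
for n in ["scene","side","wrist"]:
    c=read_camera(n);cv2.imwrite(f"pics/{n}0.png",c["color"]);np.savez(f"{n}0.npz",**c)
    print(n,c["fx"],c["fy"],c["cx"],c["cy"],c.keys());print(np.round(c["world_to_cam"],3))
E
```

```text
pics
{'clock': 0.0, 'joint_pos': array([-8.25783525e-02,  1.24493862e-01,  1.65163954e+00, -6.15940102e-06,
        1.36748860e+00, -8.26252557e-02]), 'dq': array([-0.00033576,  0.00200609, -0.00292447,  0.0015734 ,  0.00068589,
       -0.00045273]), 'joint_torque': array([ 3.96925461e-04, -4.23608243e+01, -3.65454090e+01,  2.94756808e-05,
        6.89593100e-03,  2.82237529e-06]), 'position': array([6.49435462e-01, 3.01452947e-05, 2.44080625e-01]), 'orientation': array([-3.13956973e+00, -1.61475160e-04,  1.57084432e+00]), 'force': array([-0.47123442, -0.11223787,  0.01578483]), 'wrist_torque': array([-0.07424195, -0.00374448,  0.01198723]), 'finger_force': 0.0, 'finger_gap': 1.001509439428606}
scene 467.72461886642685 467.72461886642685 259.45906061803106 192.9155273405367 dict_keys(['color', 'z_map', 'fx', 'fy', 'cx', 'cy', 'world_to_cam'])
[[ 0.661  0.75  -0.005 -0.394]
 [-0.581  0.516  0.63   0.33 ]
 [ 0.475 -0.413  0.777 -1.684]
 [ 0.     0.     0.     1.   ]]
side 348.7928161200143 348.7928161200143 258.20961722398056 194.69097409427545 dict_keys(['color', 'z_map', 'fx', 'fy', 'cx', 'cy', 'world_to_cam'])
[[-0.994 -0.112 -0.008  0.608]
 [ 0.057 -0.563  0.825 -0.087]
 [-0.096  0.819  0.565 -1.097]
 [ 0.     0.     0.     1.   ]]
wrist 319.00195195879684 319.00195195879684 249.77397290450705 189.63735560757382 dict_keys(['color', 'z_map', 'fx', 'fy', 'cx', 'cy', 'world_to_cam'])
[[ 1.    -0.    -0.002 -0.649]
 [-0.     0.957 -0.292  0.039]
 [ 0.002  0.292  0.957 -0.38 ]
 [ 0.     0.     0.     1.   ]]
```

View pics/scene0.png

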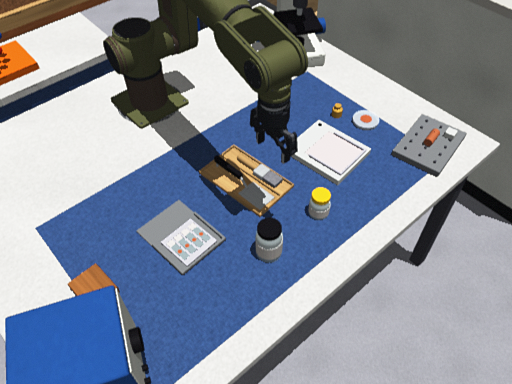

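View pics/side0.png

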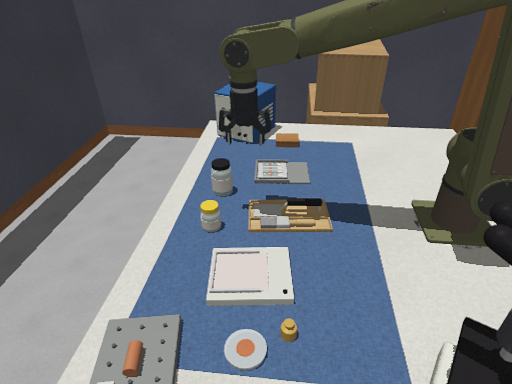

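```bash
cat > h.py <<'E'
import numpy as np,cv2
from scipy.spatial.transform import Rotation as R
def cloud(c):
    h,w=c["z_map"].shape;u,v=np.meshgrid(np.arange(w),np.arange(h));z=c["z_map"]
    p=np.stack([(u-c["cx"])/c["fx"]*z,-(v-c["cy"])/c["fy"]*z,-z],-1)
    M=np.linalg.inv(c["world_to_cam"]);P=p@M[:3,:3].T+M[:3,3];P[z<=0]=np.nan
    return P
def ray(c,u,v,h):
    M=np.linalg.inv(c["world_to_cam"]);d=M[:3,:3]@np.array([(u-c["cx"])/c["fx"],-(v-c["cy"])/c["fy"],-1])
    o=M[:3,3];return o+d*(h-o[2])/d[2]
def proj(c,p):
    q=c["world_to_cam"]@np.r_[p,1.];return np.array([c["cx"]+c["fx"]*q[0]/-q[2],c["cy"]-c["fy"]*q[1]/-q[2]])
def ortho(cs,x0,x1,y0,y1,res,zmax=.13):
    W=int((y1-y0)/res);H=int((x1-x0)/res);ims=[]
    for c in cs:
        im=np.zeros((H,W,3),np.uint8);P=cloud(c);m=(P[...,2]<zmax)&(P[...,0]>x0)&(P[...,0]<x1)&(P[...,1]>y0)&(P[...,1]<y1)
        p=P[m];col=c["color"][m];r=((x1-p[:,0])/res).astype(int).clip(0,H-1);q=((y1-p[:,1])/res).astype(int).clip(0,W-1)
        im[r,q]=col;ims.append(cv2.dilate(im,np.ones((3,3))))
    return ims
def load(n):
    d=np.load(n);return {k:d[k] for k in d}
E
python3 - <<'E'
from h import *
cs=[load("scene0.npz"),load("side0.npz")]
a,b=ortho(cs,.25,.8,-.5,.5,.002)
im=np.vstack([a,b]);print(im.shape);cv2.imwrite("pics/o.png",im)
for c in cs:
    P=cloud(c);m=(P[...,0]>.3)&(P[...,0]<.8)&(abs(P[...,1])<.5)&(P[...,2]<.02);h=np.histogram(P[m][:,2],np.arange(-.01,.02,.002));print(h[0])
E
```

```text
(550, 500, 3)
[    1    48   465  2618  7358 10343  7514  3359  1483   711   492   658
   759   674]
[    0     0    13   742  8832 12935  3047   943   590   273   391   677
   647   304]
```

View pics/o.png

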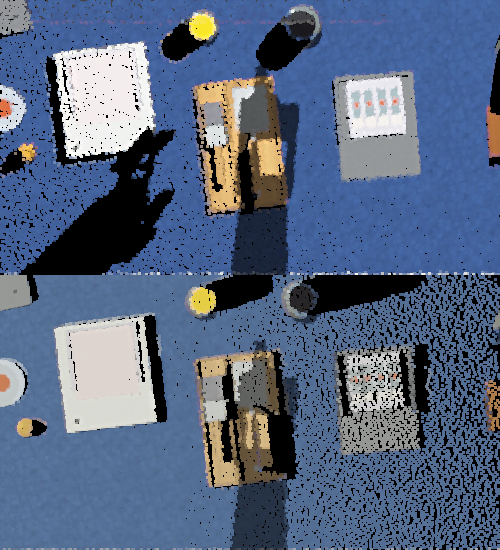

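servo_tool:
  moves:
    - [0.125,0,0,0,0,0.23]
    - [0.124,-0.015,0,0,0,0.23]
    - [0.121,-0.03,0,0,0,0.23]
    - [0.117,-0.044,0,0,0,0.23]
    - [0.111,-0.058,0,0,0,0.23]
    - [0.103,-0.071,0,0,0,0.23]
    - [0.094,-0.083,0,0,0,0.23]
    - [0.083,-0.093,0,0,0,0.23]
  jaw: 1

```text
clock: 0.82
position: [0.6496, 0.2012, 0.2448]
orientation: [-3.141, 0.001, 0.601]
force: [0.1, -0.0, 0.2]
finger_gap: 1.003
finger_force: 0.0
```

servo_tool:
  moves:
    - [0,0,0,0,0,0.23]
    - [0,0,0,0,0,0.23]
    - [0,0,0,0,0,0.23]
    - [0,0,0,0,0,0.23]
    - [0,0,0,0,0,0]
    - [0,0,0,0,0,0]

```text
clock: 1.32
position: [0.6498, 0.1999, 0.2449]
orientation: [3.142, 0.001, 0.129]
force: [-0.2, -0.6, -0.2]
finger_gap: 0.999
finger_force: 0.0
```

Run:
```python
from workcell import *
import cv2,numpy as np
for n in ["wrist","scene"]:
    c=read_camera(n);cv2.imwrite(f"pics/{n}1.png",c["color"]);np.savez(f"{n}1.npz",**c)
```

servo_tool:
  moves:
    - [0,0.2,0,0,0,0]
    - [0,0.2,0,0,0,0]
    - [0,0.2,0,0,0,0]
    - [0,0.2,0,0,0,0]
    - [0,0.2,0,0,0,0]
    - [0,0.2,0,0,0,0]
    - [0,0.2,0,0,0,0]
    - [0,0.2,0,0,0,0]

```text
clock: 2.08
position: [0.6899, -0.1196, 0.2454]
orientation: [3.142, -0.0, 0.127]
force: [0.7, -0.4, -0.2]
finger_gap: 1.001
finger_force: 0.0
```

servo_tool:
  moves:
    - [0,0.1,0,0,0,0]
    - [0,0,0,0,0,0]
    - [0,0,0,0,0,0]

```text
clock: 2.33
position: [0.6924, -0.1386, 0.245]
orientation: [-3.141, 0.0, 0.124]
force: [-0.7, 0.7, -0.4]
finger_gap: 1.004
finger_force: 0.0
```

Run:
```python
from workcell import *
import cv2,numpy as np
for n in ["wrist","scene","side"]:
    c=read_camera(n);np.savez(f"{n}2.npz",**c)
    if n=="wrist": w=c
a=np.load("wrist1.npz")
im=np.vstack([a["color"],w["color"]]);cv2.imwrite("pics/w12.png",cv2.resize(im,(400,600),interpolation=cv2.INTER_AREA) if 0 else im[:, :])
print(im.shape, read_state()["position"],read_state()["orientation"])
cv2.imwrite("pics/w12.png",np.hstack([cv2.resize(a["color"],(400,300)),cv2.resize(w["color"],(400,300))]))
```

```text
(768, 512, 3) [ 0.69251699 -0.13607975  0.24528457] [-3.14113516e+00  8.07264977e-05  1.27506965e-01]
```

View pics/w12.png

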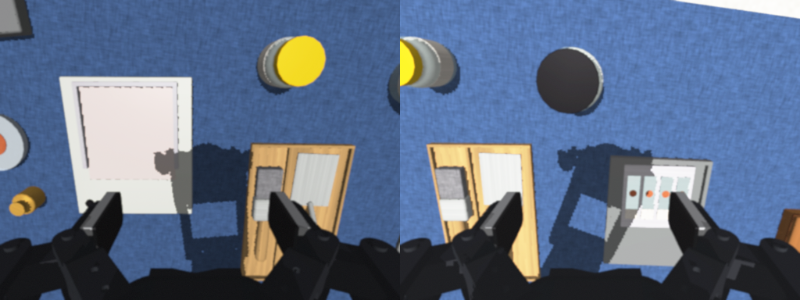

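```bash
cat >> h.py <<'E'
from scipy.optimize import least_squares
from scipy.ndimage import map_coordinates
def edgefit(c,g,z,rect,s=.012,n=40,it=3,vis=None):
    """g=(x,y,yaw) guess; rect=(xmin,xmax,ymin,ymax) local; returns pose, residual per side"""
    L=cv2.cvtColor(c["color"],cv2.COLOR_BGR2LAB).astype(float);x0,x1,y0,y1=rect;g=np.array(g,float)
    t=np.linspace(.06,.94,n);sides={'x+':(np.c_[np.full(n,x1),y0+t*(y1-y0)],[1,0]),'x-':(np.c_[np.full(n,x0),y0+t*(y1-y0)],[-1,0]),
      'y+':(np.c_[x0+t*(x1-x0),np.full(n,y1)],[0,1]),'y-':(np.c_[x0+t*(x1-x0),np.full(n,y0)],[0,-1])}
    for k in range(it):
        w=np.linspace(-s,s,int(s*4000)+1);Q=[];
        Rm=lambda a:np.array([[np.cos(a),-np.sin(a)],[np.sin(a),np.cos(a)]])
        for nm,(p,nv) in sides.items():
            if vis and nm not in vis: continue
            pts=(p[:,None]+w[None,:,None]*np.array(nv))@Rm(g[2]).T+g[:2]
            P=np.concatenate([pts,np.full(pts.shape[:2]+(1,),z),np.ones(pts.shape[:2]+(1,))],-1)@c["world_to_cam"].T
            u=c["cx"]+c["fx"]*P[...,0]/-P[...,2];v=c["cy"]-c["fy"]*P[...,1]/-P[...,2]
            ok=(u>2)&(u<509)&(v>2)&(v<381)
            A=np.stack([map_coordinates(L[...,i],[v,u],order=1,mode='nearest') for i in range(3)],-1)
            G=np.linalg.norm(A[:,8:]-A[:,:-8],axis=-1);i=G.argmax(1)
            r=np.arange(n);good=(G[r,i]>12)&ok.all(1)
            for j in r[good]:Q.append((nm,*pts[j,i[j]+4],nv,p[j]))
        X=np.array([[q[1],q[2]] for q in Q]);N=np.array([q[3] for q in Q]);P0=np.array([q[4] for q in Q])
        f=lambda a:(((X-a[:2])@Rm(a[2])-P0)*N).sum(1)
        g=least_squares(f,g,loss='soft_l1',f_scale=.001).x
        s=max(s*.6,.005)
    r=f(g);nm=np.array([q[0] for q in Q])
    return g,{k:(int((nm==k).sum()),round(1e3*float(np.median(r[nm==k])),2),round(1e3*float(np.median(abs(r[nm==k]))),2)) for k in sides if (nm==k).any()}
E
python3 - <<'E'
from h import *
w1,w2,s0=load("wrist1.npz"),load("wrist2.npz"),load("scene0.npz")
p=np.round
def go(n,*a,**k):
    g,r=edgefit(*a,**k);print(n,p(g,4),r)
for n,c in (("w1",w1),("w2",w2)): 
  for v in cloud(c)[[20,60],[300,250]]: print(n,p(v,4))
def px(c,u,v,z,off=0): return ray(c,(u-off)*1.28,v*1.28,z)[:2]
print("lb",[p(px(w1,*q,.024),3) for q in((60,78),(191,77),(190,213),(67,213))])
print("tt",[p(px(w1,*q,.012),3) for q in((252,144),(355,146))],[p(px(w2,*q,.012,400),3) for q in((427,145),(531,146))])
print("tray",[p(px(w2,*q,.016,400),3) for q in((612,156),(712,161))],[p(px(w2,*q,.006,400),3) for q in((604,262),(700,265))])
print("blade",[p(px(w2,*q,.006,400),3) for q in((480,153),(521,153),(524,205))],[p(px(w1,*q,.006),3) for q in((302,150),(340,153),(330,206))])
go("lb",w1,(.585,.29,.11),.024,(-.135,.075,-.09,.09))
go("tt1",w1,(.51,.016,.11),.012,(-.128,.128,-.078,.078))
go("tt2",w2,(.51,.016,.11),.012,(-.128,.128,-.078,.078))
E
```

```text
w1 [8.021e-01 1.655e-01 2.000e-04]
w1 [ 0.7566  0.2127 -0.    ]
w2 [ 0.8445 -0.1734  0.0014]
w2 [ 0.7992 -0.1262  0.0019]
lb [array([0.692, 0.389]), array([0.716, 0.213]), array([0.509, 0.189]), array([0.484, 0.384])]
tt [array([0.631, 0.11 ]), array([ 0.648, -0.045])] [array([0.63 , 0.109]), array([ 0.648, -0.047])]
tray [array([ 0.648, -0.171]), array([ 0.659, -0.323])] [array([ 0.445, -0.186]), array([ 0.46 , -0.359])]
blade [array([0.625, 0.032]), array([ 0.632, -0.031]), array([ 0.542, -0.039])] [array([0.63, 0.03]), array([ 0.633, -0.03 ]), array([ 0.541, -0.041])]
lb [0.5906 0.2873 0.1219] {'x+': (2, 2.17, 2.17), 'x-': (6, 0.83, 1.58), 'y+': (40, -0.47, 0.47), 'y-': (40, -0.03, 0.48)}
tt1 [0.5131 0.0172 0.1325] {'x+': (40, -0.22, 0.66), 'x-': (9, -0.16, 1.32), 'y+': (40, -0.65, 2.01), 'y-': (37, -0.49, 1.42)}
tt2 [0.513  0.0181 0.1142] {'x+': (40, 0.07, 0.11), 'x-': (5, 1.89, 1.89), 'y+': (30, 0.63, 0.72), 'y-': (40, 0.22, 0.24)}
```

```bash
cat > m.py <<'E'
from h import *
w1,w2,s0=load("wrist1.npz"),load("wrist2.npz"),load("scene0.npz")
p=np.round
def go(n,*a,**k):
    g,r=edgefit(*a,**k);print(n,p(g,4),r);return g
go("lb",w1,(.629,.295,.115),.024,(-.135,.075,-.09,.09))
go("pocket",w1,(.629,.295,.115),.032,(-.055,.063,-.064,.064),s=.006,vis=['x+','y+','y-'])
go("tray",w2,(.587,-.255,.085),.006,(-.135,.065,-.078,.078),vis=['x-','y-'])
go("tray16",w2,(.587,-.255,.085),.016,(-.060,.068,-.078,.078),s=.008,vis=['x+','y+','y-'])
go("carrier",w2,(.587,-.252,.085),.0145,(-.055,.055,-.055,.055),s=.01)
for n,w in(("1",w1),("2",w2)): go("blade"+n,w,(.585,-.003,.10),.006,(-.04,.045,-.032,.032),s=.008)
def crop(c,ctr,h,u=120):
    q=proj(c,[*ctr,h]).astype(int);r=c["color"][max(q[1]-u,0):q[1]+u,max(q[0]-u,0):q[0]+u];return cv2.resize(r,(400,400),interpolation=cv2.INTER_CUBIC)
cv2.imwrite("pics/c.png",np.hstack([crop(w2,(.6,-.25),.01,80),crop(w2,(.57,-.0),.01,90)]))
E
python3 m.py
```

```text
lb [0.6311 0.2924 0.1256] {'x+': (40, 0.01, 0.05), 'x-': (32, -0.02, 0.03), 'y+': (40, -0.48, 0.48), 'y-': (40, -0.46, 0.46)}
pocket [0.6285 0.2917 0.1187] {'x+': (40, 0.14, 0.36), 'y+': (40, 0.7, 0.72), 'y-': (27, 2.35, 2.35)}
tray [ 0.5795 -0.251   0.1781] {'x-': (34, 0.33, 1.11), 'y-': (28, -0.02, 1.51)}
tray16 [ 0.586  -0.2511  0.0596] {'x+': (40, 0.0, 0.76), 'y+': (40, 0.39, 0.89), 'y-': (39, 0.12, 0.61)}
carrier [ 0.5869 -0.2521  0.0877] {'x+': (40, -0.05, 0.43), 'x-': (33, 0.04, 0.43), 'y+': (40, -3.07, 3.07), 'y-': (32, -0.89, 0.91)}
blade1 [ 0.5821 -0.0016  0.0791] {'x+': (40, 0.54, 0.54), 'x-': (40, 2.95, 2.96), 'y+': (40, -0.02, 0.49), 'y-': (40, 0.01, 0.02)}
blade2 [ 5.83e-01 -5.00e-04  7.72e-02] {'x+': (40, -0.02, 0.47), 'x-': (24, -0.23, 2.98), 'y+': (40, 0.01, 0.02), 'y-': (40, 0.49, 0.51)}
```

View pics/c.png

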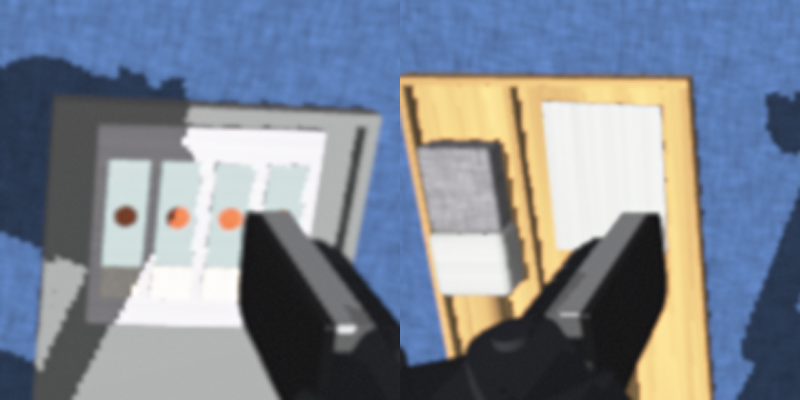

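servo_tool:
  moves:
    - [0.05,0.2,0,0,0,0]
    - [0.05,0.2,0,0,0,0]
    - [0.05,0.2,0,0,0,0]
    - [0.05,0,0,0,0,0]
    - [0,0,0,0,0,0]

```text
clock: 2.9
position: [0.7484, -0.2516, 0.2445]
orientation: [-3.141, -0.0, 0.126]
force: [0.3, 0.2, -0.3]
finger_gap: 0.999
finger_force: 0.0
```

Run:
```python
from workcell import *
from h import *
c=read_camera("wrist");np.savez("wrist3.npz",**c);w=c
def go(n,*a,**k):
    g,r=edgefit(*a,**k);print(n,np.round(g,4),r);return g
go("trayouter",w,(.586,-.251,.08),.006,(-.135,.065,-.078,.078),vis=['x-','y-','y+'],s=.01)
for a in (.065,.067,.069): go("tray16 %g"%a,w,(.586,-.251,.08),.016,(-.060,a,-.078,.078),s=.008,vis=['x+','y+','y-'])
go("carrier",w,(.587,-.252,.085),.0145,(-.055,.055,-.055,.055),s=.01)
cv2.imwrite("pics/w3.png",cv2.resize(c["color"][100:384,100:420],None,fx=2,fy=2,interpolation=cv2.INTER_CUBIC))
print(read_state()["position"],read_state()["orientation"])
```

```text
trayouter [ 0.5959 -0.2534  0.0585] {'x-': (4, 0.02, 1.26), 'y+': (38, -0.21, 0.58), 'y-': (36, -0.19, 0.66)}
tray16 0.065 [ 0.5808 -0.2538  0.0225] {'x+': (34, 0.04, 1.99), 'y+': (40, -0.87, 1.61), 'y-': (40, -0.92, 1.41)}
tray16 0.067 [ 0.5894 -0.2521  0.1036] {'x+': (40, -0.26, 1.12), 'y+': (40, -0.18, 1.09), 'y-': (40, -0.3, 1.09)}
tray16 0.069 [ 0.5875 -0.252   0.1008] {'x+': (40, 0.18, 1.0), 'y+': (40, -0.21, 0.68), 'y-': (40, -0.58, 1.0)}
carrier [ 0.5874 -0.2513  0.0995] {'x+': (40, 0.47, 0.49), 'x-': (40, 0.51, 0.52), 'y+': (40, -0.58, 0.58), 'y-': (40, -1.91, 2.89)}
[ 0.74778059 -0.250285    0.24464885] [-3.14059906e+00  6.15552301e-04  1.27098122e-01]
```

View pics/w3.png

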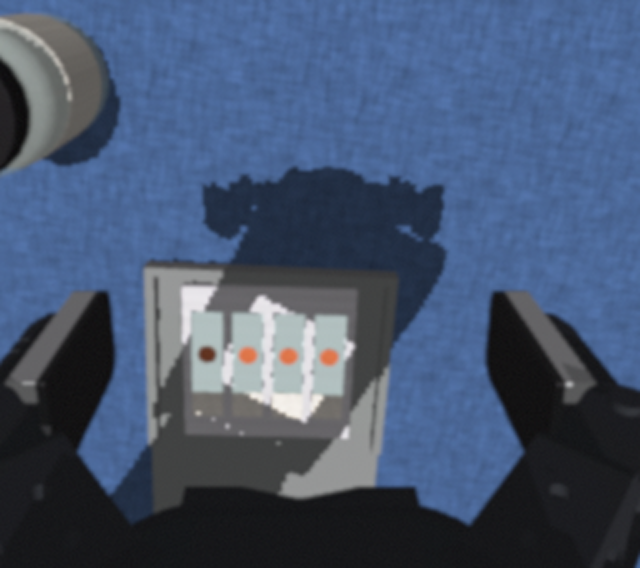

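Run:
```python
from h import *
w=load("wrist3.npz")
def q(u,v,z): return ray(w,100+u/2,100+v/2,z)[:2]
A=np.array([q(*p,.0145) for p in((182,286),(358,290),(350,438),(185,435))])
print(A.round(4),A.mean(0))
def yaw(a): return np.arctan2(a[1],a[0])
print("yaws",yaw(A[0]-A[3]),yaw(A[1]-A[2]),yaw(A[0]-A[1])-np.pi/2,yaw(A[3]-A[2])-np.pi/2, np.linalg.norm(A-np.roll(A,1,0),axis=1))
B=np.array([q(*p,.016) for p in((145,266),(397,271))]);print(B,yaw(B[0]-B[1])-np.pi/2,np.linalg.norm(B[0]-B[1]))
C=np.array([q(*p,.0145) for p in((193,312),(348,316))]);print("slides",yaw(C[0]-C[1])-np.pi/2)
```

```text
[[ 0.6357 -0.193 ]
 [ 0.6466 -0.3016]
 [ 0.5375 -0.3129]
 [ 0.526  -0.2029]] [ 0.58646334 -0.2526121 ]
yaws 0.09005952801714796 0.10336718746127974 0.10073196966789744 0.10426094021201604 [0.11007357 0.10916864 0.10967726 0.11063308]
[[ 0.64704539 -0.16981294]
 [ 0.66306373 -0.32311362]] 0.10411187920792142 0.1541352771685329
slides 0.09698060791019314
```

servo_tool:
  moves:
    - [-0.1135,-0.1367,0,0,0,0]
    - [-0.1135,-0.1367,0,0,0,0]
    - [-0.1135,-0.1367,0,0,0,0]
    - [-0.1135,-0.1367,0,0,0,0]
    - [-0.1135,-0.1367,0,0,0,0]
    - [-0.1135,-0.1367,0,0,0,0]
    - [-0.1135,-0.1367,0,0,0,0]
    - [-0.1135,-0.1367,0,0,0,0]
  jaw: 0.5

```text
clock: 3.62
position: [0.5373, -0.0542, 0.2453]
orientation: [-3.141, -0.0, 0.129]
force: [-0.4, -0.5, 0.4]
finger_gap: 0.498
finger_force: 0.0
```

servo_tool:
  moves:
    - [-0.1135,-0.1367,0,0,0,0]
    - [-0.1135,-0.1367,0,0,0,0]
    - [0,0,0.15,0,0,0.0915]
    - [0,0,0.15,0,0,0]
    - [0,0,0.15,0,0,0]
    - [0,0,0.15,0,0,0]
    - [0,0,0.1,0,0,0]
    - [0,0,0,0,0,0]

```text
clock: 4.28
position: [0.4829, -0.0065, 0.1003]
orientation: [-3.139, 0.009, 0.081]
force: [-0.4, 0.3, -0.7]
finger_gap: 0.502
finger_force: 0.0
```

Run:
```python
from workcell import *
from h import *
c=read_camera("wrist");np.savez("wrist4.npz",**c)
s=read_state();print(s["position"],s["orientation"],s["finger_gap"])
for z in(.0,): 
  g=edgefit(c,(.5825,-.001,.078),.006,(-.04,.045,-.032,.032),s=.006,vis=['x+','y+','y-']);print(g)
cv2.imwrite("pics/w4.png",c["color"])
```

```text
[ 0.48493163 -0.00692268  0.10303604] [-3.14031873  0.00523221  0.0804216 ] 0.5006037925447138
(array([ 0.37307037, -0.01902768,  0.08490063]), {'y+': (32, -0.13, 0.14), 'y-': (32, -0.41, 0.46)})
```

View pics/w4.png

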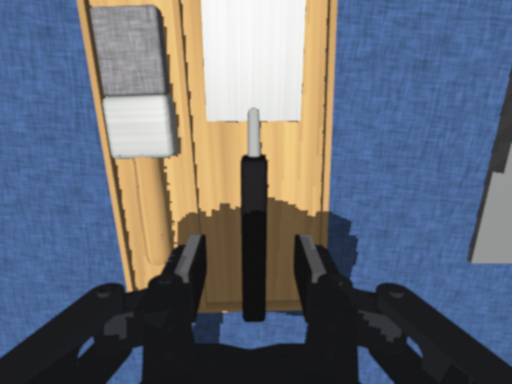

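Run:
```python
from h import *
c=load("wrist4.npz")
a=ray(c,254,156,.051)[:2];b=ray(c,254,318,.051)[:2];d=a-b
bl=[ray(c,*q,.006)[:2] for q in((206,121),(301,121))];print(a,b,np.linalg.norm(d),np.arctan2(d[1],d[0]),bl, np.arctan2(*(bl[0]-bl[1])[::-1])-np.pi/2)
u=d/np.linalg.norm(d);print("grip",a-.032*u)
```

```text
[ 0.52241608 -0.00634112] [ 0.4130262  -0.01561113] 0.10978195757765692 0.08454085470649175 [array([0.53490742, 0.02721033]), array([ 0.54015073, -0.03759387])] 0.08073404327980294
grip [ 0.49053037 -0.0090432 ]
```

servo_tool:
  moves:
    - [0.005,0,0.1,0,0,0]
    - [0,0,0.1,0,0,0]
    - [0,0,0.1,0,0,0]
    - [0,0,0.05,0,0,0]
    - [0,0,0,0,0,0]
    - [0,0,0,0,0,0]

```text
clock: 4.83
position: [0.4894, -0.0082, 0.0365]
orientation: [3.141, -0.001, 0.079]
force: [-0.2, -0.3, -0.3]
finger_gap: 0.498
finger_force: 0.0
```

servo_tool:
  moves:
    - [0,0,0,0,0,0]
    - [0,0,0,0,0,0]
    - [0,0,0,0,0,0]
    - [0,0,0,0,0,0]
    - [0,0,0,0,0,0]
    - [0,0,0,0,0,0]
  jaw: 0

```text
clock: 5.33
position: [0.4902, -0.0085, 0.0372]
orientation: [3.141, -0.003, 0.078]
force: [-1.4, 1.9, 7.0]
finger_gap: 0.176
finger_force: 59.1
```

servo_tool:
  moves:
    - [0,0,-0.05,0,0,0]
    - [0,0,-0.1,0,0,0]
    - [0,0,-0.15,0,0,0]
    - [0,0,-0.15,0,0,0]
    - [0,0,-0.05,0,0,0]
    - [0,0,0,0,0,0]
    - [0,0,0,0,0,0]

```text
clock: 5.92
position: [0.4886, -0.0086, 0.1351]
orientation: [3.141, -0.0, 0.078]
force: [0.1, 0.8, -2.0]
finger_gap: 0.176
finger_force: 58.5
```

```bash
cat > blade.py <<'E'
from workcell import *
from h import *
import sys
c=read_camera("wrist");np.savez(sys.argv[1]+".npz",**c)
ss=[read_state()]
for k in range(2): read_camera("scene");ss.append(read_state())
pos=np.mean([s["position"] for s in ss],0);ori=ss[-1]["orientation"];print("pos",pos.round(4),ori.round(4),"F",np.mean([s["force"] for s in ss],0).round(2),"M",np.mean([s["wrist_torque"] for s in ss],0).round(2))
Rt=R.from_euler("xyz",ori).as_matrix()
P=cloud(c);T=(P-pos)@Rt  # tool coords
# blade: points in tool frame near x .05-.14, |y|<.032, z ~.033
m=(T[...,0]>.06)&(T[...,0]<.135)&(abs(T[...,1])<.028)&(abs(T[...,2]-.029)<.015)
A=np.c_[T[m][:,:2],np.ones(m.sum())];k,*_=np.linalg.lstsq(A,T[m][:,2],rcond=None)
print("blade top plane in tool: z=",k.round(4),"n",m.sum(),"std",np.std(A@k-T[m][:,2]).round(4))
lab=(abs(T[...,2]-.029)<.012)&(T[...,0]>.03)&(T[...,0]<.17)&(abs(T[...,1])<.05)
cnt,_=cv2.findContours(lab.astype(np.uint8),cv2.RETR_EXTERNAL,cv2.CHAIN_APPROX_NONE)
q=max(cnt,key=cv2.contourArea);r=cv2.minAreaRect(T[lab][:,:2].astype(np.float32)*1000);print("rect mm",r)
E
python3 blade.py w5
```

```text
pos [ 0.4874 -0.0084  0.1332] [-3.1407  0.0044  0.0777] F [-0.23 -0.27 -1.93] M [0.02 0.07 0.01]
blade top plane in tool: z= [-0.0019 -0.001   0.0292] n 15002 std 0.0007
rect mm ((81.15142822265625, 0.6151847839355469), (64.4815444946289, 68.32772064208984), 89.85220336914062)
```

servo_tool:
  moves:
    - [-0.05,0.1,0,0,0,-0.0405]
    - [-0.09,0.175,0,0,0,0]
    - [-0.095,0.185,0,0,0,0]
    - [-0.095,0.185,0,0,0,0]
    - [-0.095,0.185,0,0,0,0]
    - [-0.095,0.185,0,0,0,0]
    - [-0.085,0.17,0,0,0,0]
    - [-0.0475,0.09,0,0,0,0]

```text
clock: 6.73
position: [0.3814, -0.2775, 0.1336]
orientation: [-3.141, 0.002, 0.096]
force: [0.4, -0.3, -0.5]
finger_gap: 0.176
finger_force: 58.8
```

servo_tool:
  moves:
    - [0,0,0.08,0,0,0]
    - [0,0,0.12,0,0,0]
    - [0,0,0.12,0,0,0]
    - [0,0,0.08,0,0,0]
    - [0,0,0.05,0,0,0]
    - [0,0,0,0,0,0]
    - [0,0,0,0,0,0]

```text
clock: 7.32
position: [0.3832, -0.2745, 0.0444]
orientation: [-3.14, 0.002, 0.099]
force: [-0.1, -0.5, -0.9]
finger_gap: 0.176
finger_force: 58.8
```

```bash
python3 blade.py w6
python3 - <<'E'
from workcell import *
from h import *
c=load("w6.npz");s=read_camera("side");np.savez("side6.npz",**s)
cv2.imwrite("pics/w6.png",np.vstack([c["color"][:250],cv2.resize(s["color"][120:240,200:400],(512,307),interpolation=cv2.INTER_CUBIC)]))
E
```

```text
pos [ 0.3842 -0.2754  0.0461] [ 3.14e+00 -1.40e-03  9.92e-02] F [ 0.19  0.28 -0.58] M [-0.01  0.02 -0.02]
blade top plane in tool: z= [0.006  0.0042 0.0328] n 14442 std 0.0007
rect mm ((77.61709594726562, 0.00067901611328125), (73.04013061523438, 100.01337432861328), 0.0546395443379879)
```

View pics/w6.png

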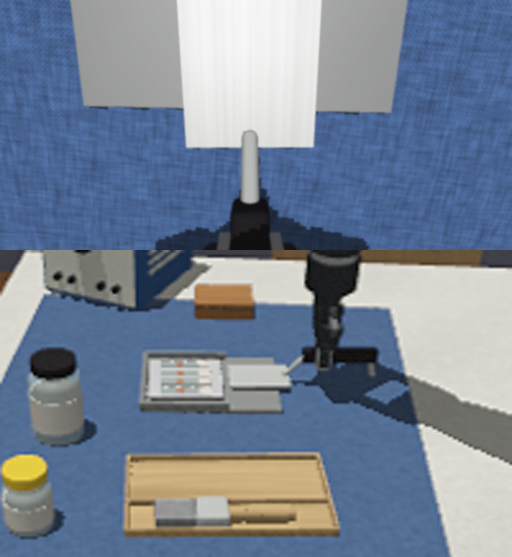

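servo_tool:
  moves:
    - [0,-0.025,0,0,0,0.0134]
    - [0,0,0.01,0,0,0]
    - [0,0,0.01,0,0,0]
    - [0,0,0,0,0,0]
    - [0,0,0,0,0,0]
    - [0,0,0,0,0,0]

```text
clock: 8.02
position: [0.3832, -0.27, 0.0413]
orientation: [3.142, 0.0, 0.092]
force: [-0.1, -0.4, -1.4]
finger_gap: 0.175
finger_force: 58.8
```

servo_tool:
  moves:
    - [0,0,0.005,0,0,0]
    - [0,0,0,0,0,0]
    - [0,0,0,0,0,0]
    - [0,0,0,0,0,0]

```text
clock: 8.35
position: [0.3832, -0.27, 0.0403]
orientation: [-3.142, 0.0, 0.092]
force: [0.6, -0.4, -0.8]
finger_gap: 0.176
finger_force: 58.8
```

servo_tool:
  moves:
    - [0,0,0.005,0,0,0]
    - [0,0,0,0,0,0]
    - [0,0,0,0,0,0]
    - [0,0,0,0,0,0]

```text
clock: 8.68
position: [0.3833, -0.2701, 0.0394]
orientation: [3.141, -0.0, 0.092]
force: [0.2, -0.1, -0.9]
finger_gap: 0.172
finger_force: 59.0
```

servo_tool:
  moves:
    - [0,0,0.0025,0,0,0]
    - [0,0,0,0,0,0]
    - [0,0,0,0,0,0]
    - [0,0,0,0,0,0]

```text
clock: 9.02
position: [0.3833, -0.2702, 0.0392]
orientation: [3.141, -0.0, 0.092]
force: [-3.0, 2.0, 3.6]
finger_gap: 0.176
finger_force: 59.5
```

servo_tool:
  moves:
    - [0,0,0.0025,0,0,0]
    - [0,0,0,0,0,0]
    - [0,0,0,0,0,0]
    - [0,0,0,0,0,0]

```text
clock: 9.35
position: [0.3832, -0.2702, 0.039]
orientation: [3.142, 0.0, 0.092]
force: [-4.6, 1.2, 6.8]
finger_gap: 0.175
finger_force: 60.1
```

servo_tool:
  moves:
    - [0,0,-0.0075,0,0,0]
    - [0,0,0,0,0,0]
    - [0,0,0,0,0,0]
    - [0,0,0,0,0,0]

```text
clock: 9.68
position: [0.3831, -0.2698, 0.0395]
orientation: [-3.141, 0.0, 0.092]
force: [-0.2, -0.8, -0.5]
finger_gap: 0.178
finger_force: 58.8
```

servo_tool:
  moves:
    - [0.01,0,0,0,0,0]
    - [0.02,0,0,0,0,0]
    - [0.02,0,0,0,0,0]
    - [0.015,0,0,0,0,0]
    - [0.01,0,0,0,0,0]
    - [0,0,0,0,0,0]

```text
clock: 10.18
position: [0.3986, -0.2686, 0.0398]
orientation: [-3.142, 0.0, 0.092]
force: [-0.2, 0.0, -1.3]
finger_gap: 0.176
finger_force: 58.8
```

```bash
python3 blade.py w7
python3 - <<'E'
from workcell import *
from h import *
c=load("w7.npz");s=read_camera("side");np.savez("side7.npz",**s)
cv2.imwrite("pics/w7.png",np.vstack([c["color"][:250],cv2.resize(s["color"][150:200,240:340],(512,256),interpolation=cv2.INTER_CUBIC)]))
E
```

```text
pos [ 0.3982 -0.2685  0.0397] [-3.1414e+00  2.0000e-04  9.2100e-02] F [ 0.05 -0.33 -1.31] M [ 0.   -0.01 -0.04]
blade top plane in tool: z= [0.0027 0.0005 0.0311] n 14768 std 0.0007
rect mm ((72.376220703125, 0.008335113525390625), (84.76956176757812, 99.98670196533203), 0.020516810938715935)
```

View pics/w7.png

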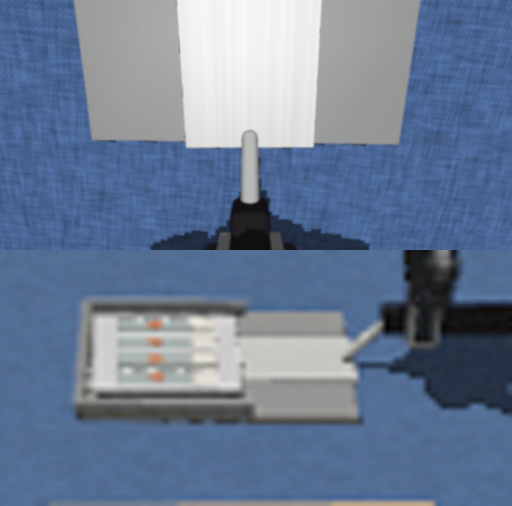

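servo_tool:
  moves:
    - [0.015,0,0,0,0,0]
    - [0.025,0,0,0,0,0]
    - [0.025,0,0,0,0,0]
    - [0.02,0,0,0,0,0]
    - [0.015,0,0,0,0,0]
    - [0,0,0,0,0,0]

```text
clock: 10.88
position: [0.4188, -0.2668, 0.04]
orientation: [3.141, -0.0, 0.093]
force: [0.7, 0.3, -2.0]
finger_gap: 0.174
finger_force: 58.8
```

servo_tool:
  moves:
    - [0.015,0,0,0,0,0]
    - [0.025,0,0,0,0,0]
    - [0.03,0,0,0,0,0]
    - [0.03,0,0,0,0,0]
    - [0.03,0,0,0,0,0]
    - [0.02,0,0,0,0,0]
    - [0.01,0,0,0,0,0]
    - [0,0,0,0,0,0]

```text
clock: 11.55
position: [0.4504, -0.2638, 0.0398]
orientation: [3.142, -0.0, 0.092]
force: [0.6, 0.3, -0.8]
finger_gap: 0.176
finger_force: 58.8
```

servo_tool:
  moves:
    - [0.015,0,0,0,0,0]
    - [0.025,0,0,0,0,0]
    - [0.025,0,0,0,0,0]
    - [0.015,0,0,0,0,0]
    - [0,0,0,0,0,0]
    - [0,0,0,0,0,0]

```text
clock: 12.05
position: [0.466, -0.2624, 0.0398]
orientation: [-3.142, 0.0, 0.092]
force: [0.4, 0.1, -0.7]
finger_gap: 0.175
finger_force: 58.8
```

```bash
python3 blade.py w8
python3 - <<'E'
from workcell import *
from h import *
c=load("w8.npz");s=read_camera("side");np.savez("side8.npz",**s)
cv2.imwrite("pics/w8.png",np.vstack([c["color"][:250],cv2.resize(s["color"][150:200,240:340],(512,256),interpolation=cv2.INTER_CUBIC)]))
E
```

```text
pos [ 0.4658 -0.2623  0.0397] [-3.1414e+00  2.0000e-04  9.1900e-02] F [-0.4   0.07 -1.3 ] M [-0.02  0.03  0.  ]
blade top plane in tool: z= [-0.0898 -0.0011  0.0331] n 15230 std 0.0017
rect mm ((71.28658294677734, 0.0016632080078125), (82.56095123291016, 99.99935913085938), 0.007033986505120993)
```

View pics/w8.png

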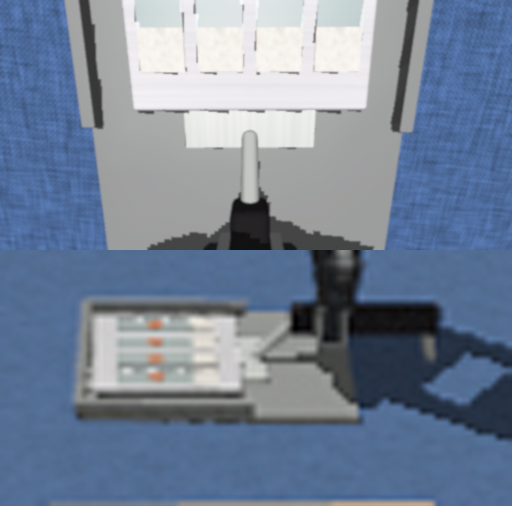

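Run:
```python
from h import *
c=load("w8.npz")
pos=np.array([.4658,-.2623,.0397]);
a=ray(c,250,147.5,.0087);
col=c["color"][90:150,225:240].astype(int).mean((1,2));print(col.round())
for v,z in((109,.0095),(103,.0145)): print(np.linalg.norm(ray(c,250,v,z)[:2]-a[:2]))
```

```text
[237. 238. 238. 238. 237. 237. 238. 238. 239. 239. 238. 236. 236. 236.
 237. 237. 236. 230. 217. 195. 191. 199. 212. 227. 236. 238. 238. 238.
 237. 237. 237. 237. 237. 236. 236. 236. 236. 235. 235. 235. 235. 234.
 234. 234. 234. 233. 233. 233. 233. 232. 232. 232. 231. 231. 231. 230.
 225. 202. 178. 169.]
0.01885842090802915
0.02181872603098391
```

servo_tool:
  moves:
    - [0.01,0,0,0,0,0]
    - [0.015,0,0,0,0,0]
    - [0.015,0,0,0,0,0]
    - [0.01,0,0,0,0,0]
    - [0,0,0,0,0,0]
    - [0,0,0,0,0,0]

```text
clock: 12.75
position: [0.476, -0.2614, 0.0398]
orientation: [-3.142, -0.0, 0.092]
force: [0.4, 0.5, 0.3]
finger_gap: 0.179
finger_force: 58.8
```

servo_tool:
  moves:
    - [0,0,-0.003,0,0,0]
    - [0,0,-0.003,0,0,0]
    - [0,0,-0.004,0,0,0]
    - [0,0,-0.005,0,0,0]
    - [0,0,-0.005,0,0,0]
    - [0,0,-0.005,0,0,0]
    - [0,0,0,0,0,0]
    - [0,0,0,0,0,0]

```text
clock: 13.42
position: [0.4757, -0.2614, 0.0448]
orientation: [-3.142, 0.0, 0.092]
force: [-0.3, 0.0, -3.9]
finger_gap: 0.178
finger_force: 58.5
```

```bash
cat > st.py <<'E'
from workcell import *
import numpy as np
ss=[]
for k in range(4): read_camera("scene");ss.append(read_state())
for n in("clock","position","orientation","force","wrist_torque"): print(n,np.round(np.mean([s[n] for s in ss],0),4))
E
python3 st.py
```

```text
clock 13.5417
position [ 0.4757 -0.2614  0.0447]
orientation [-3.1414e+00  2.0000e-04  9.2000e-02]
force [-0.1131  0.389  -3.6141]
wrist_torque [-0.0065  0.2536 -0.0341]
```

servo_tool:
  moves:
    - [0,0,-0.015,0,0,0]
    - [0,0,-0.035,0,0,0]
    - [0,0,-0.055,0,0,0]
    - [0,0,-0.075,0,0,0]
    - [0,0,-0.085,0,0,0]
    - [0,0,-0.08,0,0,0]
    - [0,0,-0.06,0,0,0]
    - [0,0,-0.035,0,0,0]

```text
clock: 14.28
position: [0.4769, -0.2622, 0.1359]
orientation: [3.139, -0.003, 0.092]
force: [0.5, -0.5, -1.7]
finger_gap: 0.176
finger_force: 58.6
```

servo_tool:
  moves:
    - [0,0,-0.01,0,0,0]
    - [0,0,0,0,0,0]
    - [0,0,0,0,0,0]

```text
clock: 14.53
position: [0.4753, -0.2612, 0.1341]
orientation: [-3.141, 0.001, 0.092]
force: [-0.6, -0.2, -3.4]
finger_gap: 0.183
finger_force: 58.5
```

```bash
python3 st.py
cat > carr.py <<'E'
from workcell import *
from h import *
import sys
c=read_camera("wrist");np.savez(sys.argv[1]+".npz",**c)
s=read_state();pos=s["position"];Rt=R.from_euler("xyz",s["orientation"]).as_matrix()
T=(cloud(c)-pos)@Rt
m=(T[...,2]>.0)&(T[...,2]<.03)&(abs(T[...,1])<.07)&(T[...,0]>.03)&(T[...,0]<.2)
k=(abs(T[...,1])<.05)&(T[...,0]>.07)&(T[...,2]>.01)&(T[...,2]<.035)
A=np.c_[T[k][:,:2],np.ones(k.sum())];q,*_=np.linalg.lstsq(A,T[k][:,2],rcond=None);print("plane",q.round(4),k.sum(),np.std(A@q-T[k][:,2]).round(4))
h=T[...,2]-(T[...,:2]@q[:2]+q[2]);e=(abs(h)<.004)&(T[...,0]>.045)&(abs(T[...,1])<.08)
y=T[e][:,1];x=T[e][:,0];sl=abs(y)>.035;print("rear edge x (sides)",np.percentile(x[sl],[.5,2]).round(4),"y range",np.percentile(y,[.3,99.7]).round(4))
for a,b in((-.05,-.036),(.036,.05)): mm=(y>a)&(y<b);print(np.percentile(x[mm],1).round(4))
E
python3 carr.py w9
```

```text
clock 14.6583
position [ 0.4752 -0.2611  0.1336]
orientation [-3.1402e+00  1.7000e-03  9.1900e-02]
force [-0.1576 -0.2226 -3.3454]
wrist_torque [-0.0303  0.2796  0.0183]
plane [0.0027 0.0008 0.026 ] 22581 0.0008
rear edge x (sides) [0.0575 0.0585] y range [-0.054   0.0545]
0.0576
0.058
```

servo_tool:
  moves:
    - [0,0,0,0,0,-0.0155]
    - [0,0,0,0,0,-0.0155]
    - [0,0,0,0,0,-0.0155]
    - [0,0,0,0,0,-0.0155]
    - [0.0039,-0.02,0,0,0,0]
    - [0.0078,-0.04,0,0,0,0]
    - [0.0118,-0.06,0,0,0,0]
    - [0.0157,-0.08,0,0,0,0]

```text
clock: 15.45
position: [0.4786, -0.2201, 0.1349]
orientation: [-3.142, -0.0, 0.123]
force: [-0.3, 1.0, -4.0]
finger_gap: 0.176
finger_force: 58.6
```

servo_tool:
  moves:
    - [0.0196,-0.1,0,0,0,0]
    - [0.0235,-0.12,0,0,0,0]
    - [0.0235,-0.12,0,0,0,0]
    - [0.0235,-0.12,0,0,0,0]
    - [0.0235,-0.12,0,0,0,0]
    - [0.0235,-0.12,0,0,0,0]
    - [0.0235,-0.12,0,0,0,0]
    - [0.0235,-0.12,0,0,0,0]

```text
clock: 16.12
position: [0.4913, -0.0274, 0.1349]
orientation: [-3.141, -0.0, 0.125]
force: [0.1, 0.6, -3.8]
finger_gap: 0.175
finger_force: 58.5
```

servo_tool:
  moves:
    - [0.0235,-0.12,0,0,0,0]
    - [0.0235,-0.12,0,0,0,0]
    - [0.0235,-0.12,0,0,0,0]
    - [0.0235,-0.12,0,0,0,0]
    - [0.0235,-0.12,0,0,0,0]
    - [0.0235,-0.12,0,0,0,0]
    - [0.0235,-0.12,0,0,0,0]
    - [0.0235,-0.12,0,0,0,0]

```text
clock: 16.78
position: [0.5043, 0.1678, 0.1349]
orientation: [-3.141, 0.0, 0.125]
force: [0.2, -0.3, -3.0]
finger_gap: 0.173
finger_force: 58.6
```

servo_tool:
  moves:
    - [0.0235,-0.12,0,0,0,0]
    - [0.0235,-0.12,0,0,0,0]
    - [0.0196,-0.1,0,0,0,0]
    - [0.0157,-0.08,0,0,0,0]
    - [0.0118,-0.06,0,0,0,0]
    - [0.0078,-0.04,0,0,0,0]
    - [0.0039,-0.02,0,0,0,0]
    - [0,0,0,0,0,0]

```text
clock: 17.45
position: [0.5126, 0.2758, 0.1348]
orientation: [-3.142, 0.0, 0.125]
force: [0.5, -0.2, -2.4]
finger_gap: 0.174
finger_force: 58.6
```

```bash
python3 st.py; python3 carr.py w10
python3 - <<'E'
from h import *
c=load("w10.npz");q=np.array([.6311,.2924]);yw=.1256
def go(n,*a,**k):
    g,r=edgefit(*a,**k);print(n,np.round(g,4),r)
go("lb",c,(.6311,.2924,.1256),.024,(-.135,.075,-.09,.09),s=.01,vis=['x-','y+','y-'])
s=load("scene0.npz")
E
```

```text
clock 17.575
position [0.5128 0.2748 0.1347]
orientation [3.1413e+00 4.0000e-04 1.2390e-01]
force [ 0.3428 -0.2235 -3.172 ]
wrist_torque [-0.0462  0.2809 -0.0118]
plane [0.0021 0.0004 0.0259] 22571 0.0008
rear edge x (sides) [0.0576 0.0586] y range [-0.0539  0.0546]
0.0577
0.0581
lb [0.6317 0.2923 0.1219] {'x-': (40, -0.03, 0.43), 'y+': (29, -0.5, 0.5), 'y-': (29, -0.52, 0.52)}
```

servo_tool:
  moves:
    - [0,-0.0125,0.015,0,0,0]
    - [0,0,0.035,0,0,0]
    - [0,0,0.055,0,0,0]
    - [0,0,0.07,0,0,0]
    - [0,0,0.065,0,0,0]
    - [0,0,0.05,0,0,0]
    - [0,0,0.035,0,0,0]
    - [0,0,0.015,0,0,0]

```text
clock: 18.37
position: [0.5114, 0.2772, 0.0643]
orientation: [3.141, 0.003, 0.124]
force: [-1.0, 0.4, -3.9]
finger_gap: 0.177
finger_force: 58.6
```

servo_tool:
  moves:
    - [0,0,0.01,0,0,0]
    - [0,0,0.005,0,0,0]
    - [0,0,0,0,0,0]
    - [0,0,0,0,0,0]
    - [0,0,0,0,0,0]

```text
clock: 18.78
position: [0.5131, 0.278, 0.0646]
orientation: [-3.141, -0.001, 0.124]
force: [-0.1, -0.3, -3.1]
finger_gap: 0.181
finger_force: 58.6
```

```bash
python3 st.py; python3 carr.py w11
```

```text
clock 18.9083
position [0.5129 0.2779 0.0644]
orientation [-3.1413e+00 -9.0000e-04  1.2440e-01]
force [-0.2836 -0.3684 -3.43  ]
wrist_torque [-0.0241  0.2662  0.0189]
plane [0.0024 0.0003 0.0257] 22589 0.0008
rear edge x (sides) [0.0577 0.0587] y range [-0.0539  0.0546]
0.0578
0.0582
```

servo_tool:
  moves:
    - [0,0,0.005,0,0,0]
    - [0,0,0.005,0,0,0]
    - [0,0,0.005,0,0,0]
    - [0,0,0.005,0,0,0]
    - [0,0,0,0,0,0]
    - [0,0,0,0,0,0]
    - [0,0,0,0,0,0]

```text
clock: 19.62
position: [0.5126, 0.2778, 0.0599]
orientation: [-3.142, -0.0, 0.124]
force: [-0.7, -0.1, -3.2]
finger_gap: 0.175
finger_force: 58.6
```

servo_tool:
  moves:
    - [0,0,0.0025,0,0,0]
    - [0,0,0.0025,0,0,0]
    - [0,0,0,0,0,0]
    - [0,0,0,0,0,0]
    - [0,0,0,0,0,0]

```text
clock: 20.03
position: [0.5129, 0.2778, 0.059]
orientation: [-3.141, -0.001, 0.124]
force: [0.2, -0.6, -2.1]
finger_gap: 0.181
finger_force: 58.7
```

servo_tool:
  moves:
    - [0,0,0.0025,0,0,0]
    - [0,0,0.0025,0,0,0]
    - [0,0,0,0,0,0]
    - [0,0,0,0,0,0]
    - [0,0,0,0,0,0]

```text
clock: 20.45
position: [0.5127, 0.2778, 0.0579]
orientation: [-3.142, -0.0, 0.124]
force: [-0.5, 0.1, -1.8]
finger_gap: 0.175
finger_force: 58.7
```

```bash
python3 st.py; python3 carr.py w12
```

```text
clock 20.575
position [0.5127 0.2778 0.0579]
orientation [-3.1416e+00 -1.0000e-04  1.2440e-01]
force [ 0.1265  0.7388 -1.6578]
wrist_torque [-0.0009  0.0509 -0.0098]
plane [-0.0047 -0.0006  0.0248] 22808 0.0008
rear edge x (sides) [0.0575 0.0589] y range [-0.0697  0.0694]
0.0579
0.0579
```

servo_tool:
  moves:
    - [-0.005,0,0,0,0,0]
    - [-0.01,0,0,0,0,0]
    - [-0.015,0,0,0,0,0]
    - [-0.015,0,0,0,0,0]
    - [-0.005,0,0,0,0,0]
    - [0,0,0,0,0,0]
    - [0,0,0,0,0,0]

```text
clock: 21.28
position: [0.5026, 0.2765, 0.0579]
orientation: [-3.142, -0.0, 0.125]
force: [1.0, 0.8, -0.7]
finger_gap: 0.176
finger_force: 58.8
```

```bash
python3 st.py; python3 carr.py w13
```

```text
clock 21.4083
position [0.5028 0.2765 0.0579]
orientation [-3.1416e+00 -2.0000e-04  1.2440e-01]
force [ 0.0272 -0.0754 -1.3734]
wrist_torque [-0.0062  0.0513 -0.0061]
plane [-0.0251 -0.0002  0.0269] 22815 0.0008
rear edge x (sides) [0.0675 0.0685] y range [-0.0697  0.0694]
0.0675
0.068
```

Blade slides free (carrier stays put, edge moved 10 mm relative). Draw out fully.

servo_tool:
  moves:
    - [-0.01,0,0,0,0,0]
    - [-0.03,0,0,0,0,0]
    - [-0.04,0,0,0,0,0]
    - [-0.05,0,0,0,0,0]
    - [-0.05,0,0,0,0,0]
    - [-0.05,0,0,0,0,0]
    - [-0.04,0,0,0,0,0]
    - [-0.03,0,0,0,0,0]

```text
clock: 22.2
position: [0.4418, 0.2689, 0.0578]
orientation: [3.142, 0.0, 0.125]
force: [0.4, 0.8, -1.0]
finger_gap: 0.177
finger_force: 58.8
```

servo_tool:
  moves:
    - [-0.06,0,0,0,0,0]
    - [-0.08,0,0,0,0,0]
    - [-0.06,0,0,0,0,0]
    - [0,0,-0.08,0,0,0]
    - [0,0,-0.12,0,0,0]
    - [0,0,-0.12,0,0,0]
    - [0,0,-0.08,0,0,0]
    - [0,0,0,0,0,0]

```text
clock: 22.87
position: [0.4053, 0.2653, 0.1422]
orientation: [-3.139, -0.008, 0.125]
force: [0.1, 0.3, -0.8]
finger_gap: 0.175
finger_force: 58.8
```

```bash
python3 st.py
python3 - <<'E'
from workcell import *
from h import *
for n in("side","scene"):
    c=read_camera(n);np.savez(n+"14.npz",**c)
    g,r=edgefit(c,(.6245,.2915,.1244),.0325,(-.055,.055,-.055,.055),s=.008);print(n,g.round(4),r)
    g,r=edgefit(c,(.6315,.2924,.123),.024,(-.135,.075,-.09,.09),s=.012);print(n,g.round(4),r)
E
```

```text
clock 22.9917
position [0.4031 0.2641 0.1377]
orientation [ 0.0002 -0.0004  0.1245]
force [-0.028  -0.2871 -1.7298]
wrist_torque [-0.0386  0.036  -0.01  ]
side [0.6207 0.2926 0.1327] {'x+': (7, 3.09, 3.09), 'x-': (35, 0.4, 0.41), 'y+': (40, 0.26, 0.27), 'y-': (40, 0.24, 0.76)}
side [0.6304 0.2946 0.1283] {'x+': (40, 0.03, 0.46), 'x-': (32, -0.04, 0.46), 'y+': (40, 0.02, 0.48), 'y-': (35, -0.01, 0.98)}
scene [0.626  0.2914 0.1297] {'x+': (40, 0.0, 0.48), 'x-': (3, 2.54, 2.54), 'y+': (40, 0.98, 0.98), 'y-': (40, 0.95, 0.95)}
scene [0.6307 0.291  0.1232] {'x+': (40, 0.5, 0.5), 'x-': (40, 0.49, 0.49), 'y+': (40, 0.51, 0.51), 'y-': (40, 1.0, 1.0)}
```

servo_tool:
  moves:
    - [0.018,0.1,0,0,0,0]
    - [0.033,0.185,0,0,0,0]
    - [0.035,0.2,0,0,0,0]
    - [0.035,0.2,0,0,0,0]
    - [0.035,0.2,0,0,0,0]
    - [0.035,0.2,0,0,0,0]
    - [0.033,0.185,0,0,0,0]
    - [0.018,0.1,0,0,0,0]

```text
clock: 23.83
position: [0.4856, -0.0051, 0.1368]
orientation: [3.141, 0.001, 0.122]
force: [-0.5, 0.1, -0.7]
finger_gap: 0.176
finger_force: 59.0
```

servo_tool:
  moves:
    - [0.008,0.05,0,0,0,0.037]
    - [0,0,0,0,0,0]
    - [0,0,0,0,0,0]

```text
clock: 24.08
position: [0.4877, -0.0112, 0.1369]
orientation: [-3.141, 0.002, 0.104]
force: [0.0, 0.6, -1.0]
finger_gap: 0.174
finger_force: 59.0
```

```bash
python3 st.py
python3 - <<'E'
from workcell import *
from h import *
c=read_camera("wrist")
for s in (.008,.005):
    g,r=edgefit(c,(.513,.018,.114),.012,(-.128,.128,-.078,.078),s=s,vis=['x-','y-','y+']);print(g.round(4),r)
E
```

```text
clock 24.2083
position [ 0.4877 -0.0103  0.1373]
orientation [-3.1409e+00  1.1000e-03  1.0650e-01]
force [ 0.3077 -0.2362 -0.486 ]
wrist_torque [-0.0231  0.0764  0.0075]
[0.5171 0.0182 0.1075] {'x-': (9, 0.11, 1.89), 'y+': (38, -0.19, 0.5), 'y-': (38, -0.45, 0.47)}
[0.5152 0.0182 0.1107] {'x-': (8, 0.15, 2.34), 'y+': (38, 0.05, 0.48), 'y-': (38, -0.03, 0.44)}
```

servo_tool:
  moves:
    - [0,0.01,0.04,0,0,0]
    - [0,0,0.08,0,0,0]
    - [0,0,0.1,0,0,0]
    - [0,0,0.1,0,0,0]
    - [0,0,0.08,0,0,0]
    - [0,0,0.06,0,0,0]
    - [0,0,0.02,0,0,0]
    - [0,0,0,0,0,0]

```text
clock: 25.0
position: [0.4876, -0.0132, 0.0405]
orientation: [-3.141, 0.003, 0.105]
force: [-0.6, -0.5, -0.0]
finger_gap: 0.177
finger_force: 59.0
```

servo_tool:
  moves:
    - [0,0,0.005,0,0,0]
    - [0,0,0.005,0,0,0]
    - [0,0,0.0025,0,0,0]
    - [0,0,0,0,0,0]
    - [0,0,0,0,0,0]

```text
clock: 25.42
position: [0.489, -0.0136, 0.0399]
orientation: [3.141, -0.001, 0.105]
force: [-0.7, -0.1, -1.0]
finger_gap: 0.179
finger_force: 59.0
```

servo_tool:
  moves:
    - [0,0,0.0025,0,0,0]
    - [0,0,0.0025,0,0,0]
    - [0,0,0,0,0,0]
    - [0,0,0,0,0,0]

```text
clock: 25.75
position: [0.4885, -0.0135, 0.0383]
orientation: [-3.142, 0.0, 0.105]
force: [0.3, 0.1, -0.3]
finger_gap: 0.174
finger_force: 59.0
```

servo_tool:
  moves:
    - [0,0,0.0025,0,0,0]
    - [0,0,0.0025,0,0,0]
    - [0,0,0,0,0,0]
    - [0,0,0,0,0,0]

```text
clock: 26.08
position: [0.4886, -0.0135, 0.0374]
orientation: [3.142, -0.0, 0.105]
force: [-0.8, -0.3, -0.5]
finger_gap: 0.177
finger_force: 59.2
```

servo_tool:
  moves:
    - [0,0,0.0025,0,0,0]
    - [0,0,0,0,0,0]
    - [0,0,0,0,0,0]
    - [0,0,0,0,0,0]

```text
clock: 26.42
position: [0.4886, -0.0135, 0.0373]
orientation: [3.142, 0.0, 0.105]
force: [-3.7, 0.7, 5.4]
finger_gap: 0.176
finger_force: 59.8
```

servo_tool:
  moves:
    - [0,0,0,0,0,0]
    - [0,0,0,0,0,0]
    - [0,0,0,0,0,0]
    - [0,0,0,0,0,0]
    - [0,0,0,0,0,0]
  jaw: 0.45

```text
clock: 26.83
position: [0.4884, -0.0135, 0.0366]
orientation: [-3.142, 0.0, 0.105]
force: [0.4, -0.3, 0.3]
finger_gap: 0.455
finger_force: 0.0
```

servo_tool:
  moves:
    - [0,0,-0.03,0,0,0]
    - [0,0,-0.06,0,0,0]
    - [0,0,-0.1,0,0,0]
    - [0,0,-0.15,0,0,0]
    - [0,0,-0.15,0,0,0]
    - [0,0,-0.15,0,0,0]
    - [0,0,-0.1,0,0,0]
    - [0,0,0,0,0,0]

```text
clock: 27.5
position: [0.4918, -0.0139, 0.1922]
orientation: [3.139, -0.012, 0.105]
force: [0.1, 0.9, 0.3]
finger_gap: 0.451
finger_force: 0.0
```

```bash
python3 st.py
python3 - <<'E'
from workcell import *
from h import *
c=read_camera("wrist");np.savez("w15.npz",**c)
g,r=edgefit(c,(.582,-.002,.105),.006,(-.045,.045,-.032,.032),s=.008);print("blade",g.round(4),r)
g,r=edgefit(c,(.513,.018,.11),.012,(-.128,.128,-.078,.078),s=.006);print("tt",g.round(4),r)
P=cloud(c);d=P[...,:2]-g[:2];C,S=np.cos(.11),np.sin(.11);x=d@[C,S];y=d@[-S,C]
m=(abs(x-.065)<.035)&(abs(y+.03)<.02);print("blade top z",np.median(P[m][:,2]));k,*_=np.linalg.lstsq(np.c_[P[m][:,:2],np.ones(m.sum())],P[m][:,2],rcond=None);print(k)
E
```

```text
clock 27.625
position [ 0.489  -0.0135  0.1862]
orientation [ 1.5702 -0.0024  0.105 ]
force [-0.0097 -0.3456 -0.7586]
wrist_torque [ 0.0063  0.0085 -0.0206]
blade [ 0.5813 -0.0043  0.1095] {'x+': (40, 0.01, 0.06), 'x-': (36, 0.05, 0.09), 'y+': (40, 0.5, 0.5), 'y-': (40, 0.46, 0.46)}
tt [0.5122 0.0179 0.1097] {'x-': (35, -0.38, 0.39), 'y+': (40, 0.48, 0.5), 'y-': (40, 0.0, 0.51)}
blade top z 0.006132931929349217
[-0.00086921  0.00122231  0.0066398 ]
```

```bash
python3 -c "
from workcell import *
print(job_done())"
```

```text
the job is handed in; nothing more can be done
None
```

The job is handed in, with no verdict returned: by the last camera measurements the carrier stands flat in the light box pocket and the spatula lies flat in its own compartment, both well within tolerance, at about 28 s on the robot clock.

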